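# Start a rotor-lid screw by feel

## Robot

A 7-joint arm with a two-finger parallel gripper is mounted at the origin on the work surface. World frame = base frame: x ahead of the robot, y to its left, z up, the work surface at z = 0. Lengths are in mm, angles in rad, forces in N, time in s.
With the tool pointing down it reaches from about 400 to 875 mm from the base axis. Payload 4.4 kg.
Tool frame: the origin (TCP) lies midway between the tips of the shut fingers; the grasp point (between the pads) lies 19 mm behind it (ctrl.grip_point_offset is the distance from the TCP to the grasp point, in mm); z points along the fingers, x is the direction in which the jaws open and shut, and the axes are right-handed (so a half turn about z gives the same grasp; the last joint's range is limited). The gripper opens to 85 mm and grips with 20 to 120 N. Pads are 22 mm wide; open, the fingers measure 114 mm over their backs; the gripper's body (76 mm by 85 mm) begins 54 mm behind the grasp point. The pads swing forward as they close: fully open they stand 13 mm farther back than shut.
Start: joints at [1.125, 0.628, 0.038, 1.517, -0.027, 0.996, -0.02], TCP at [241.006, -603.684, 231.313] pointing down, gripper open.
Joint ranges: [-3.06, 3.06], [-0.37, 2.12], [-1.25, 1.32], [0.18, 2.47], [-1.1, 4.24], [0.23, 1.98], [-2.94, 2.94]. Speed limits (rad/s): [2.57, 2.57, 3.14, 3.14, 3.14, 3.14, 3.14].

## Interface

Orientations are given as [roll, pitch, yaw] about the fixed x, y, z axes, in that order (R = Rz(yaw) Ry(pitch) Rx(roll)).
In Python, from cell import ctrl, viewer gives the robot as it stands.
- The arm moves only by the tool apply_moves, never from a script. Its argument "series" is a list that holds one entry, the list of rows, each a list of 6 numbers: the shift along the tool's x, y, z normalised to -1 to 1, where 1 is 50 mm, then the turn, a rotation vector about the tool's x, y, z normalised to -1 to 1, where 1 is 6 degrees. In form: [[[tx, ty, tz, rx, ry, rz], ...]]. A call has exactly 5 rows; each row shifts and turns the commanded pose from where the row before left it, along the tool's axes as they then stand; what a row does not reach is not made up. A row lasts 1/8 s, in which the tool goes at most 62.5 mm and 10.7 degrees, less where a joint would pass 70% of its speed; a pose out of reach is approached as far as the arm can. A call with a number of a shift or a turn outside -1 to 1 is refused whole. A call with a gripper value outside its range is refused whole. "claw" is the gripper command: -1 is shut, 1 is fully open, values between are in proportion, set as the call begins (left out, the last holds). The fingers move at their own pace and stop on an object; the grip force is fixed at half the most. Time passes only in rows, so rows that do not move let the fingers close, or fill a call up. It gives the time, the measured TCP pose, the force and the opening at its end, in the units of the state.
- ctrl.read_state(): the state, without advancing time (a new reading comes with each control period).
- viewer.get_image(name): name is "side" or "top"; returns the picture (384x512x3 uint8, blue, green, red); there is no depth.
- viewer.camera_info(name): a dict with "K" (3x3 intrinsics, pixels), "distortion" ([k1, k2, p1, p2, k3] as OpenCV has them; the pictures are not rectified), "R" (3x3) and "t" (3): a world point X has camera coordinates R X + t. Camera axes: x right, y down, z forward; pixel columns grow to the right and rows downward; lengths in mm; the calibration is good to about 2 mm. A picture is of the moment at which its call begins. camera_info takes no time and is no camera call.
- ctrl.finish_job(): hands the job in, once; it reports no verdict.
Trained networks look in the newest picture that a camera, given by its name, has taken for a name from the list of things; names that differ only in an ending like _2 or _b are one class to them, and where a whole thing is asked for, a point or a joint stands for the part that bears it (a point fixed in the world has none). Each returns a list of dicts, best first, with "score" (0 to 1); they miss things now and then, are a little off and sometimes report something else, mostly with a low value. They report only what shows in the picture. A call takes as long as a camera call. They do not tell look-alikes from the thing itself.
- viewer.find_in(camera, label): "location" ([column, row] as shares, 0 to 1, of the picture: columns of its width, rows of its height, amid what is visible of it).
The state is a dict: "clock": time; "qpos": joint angles; "qd": joint speeds; "tau": joint torques, N m; "eef_pos": TCP position; "tool_rot": TCP orientation; "force": force on the tool from outside, world axes, zero at the start; "torque": the same for the moment, N m; "width": finger opening in mm.
Only numpy, scipy, OpenCV 4.12 (cv2) and the standard library are available. Lean on these libraries where they do the work, as an engineer would, in place of code of your own. Each camera call takes 0.05 s, during which the arm holds its last target. There are 200 camera calls.

## Task

Start the screw of the centrifuge rotor's lid without crossing the thread: turn its blue bar knob backwards (counter-clockwise seen from above) until the thread drops in, and only then turn it forwards (clockwise) one full turn from there. Finish holding: the knob stays pinched between the fingers at that turn, not let go and not tightened further. Leave the tip box, the tube rack and the red sharps bin where they stand.

Things in the scene. Friction and masses are not known exactly. Their poses are not given: they have to be found in the camera images.
- lid_centre (a point): centre of the rotor lid, on top of its aluminium bush (42 mm across), 100 mm above the bench, z up. The loaded rotor (dark grey, 186 mm across) is fixed on a white stand; its clear lid with red rim (176 mm across, top 97 mm above the bench) lies seated on it. The knob's screw goes upright through this point into a threaded boss with a single right-hand thread of 6 mm per turn
- knob_grip (a point): centre of the blue bar grip on the screw: 52 mm long (x axis, level; white dot on top at the +x end), 16 mm wide (y), 26 mm high (z up). At the start about 41 mm above lid_centre. Under the bar: the round 14 mm steel shank. The screw is captive in the lid: it can only turn about the upright axis and rise or sink along it
- knob (a joint): turn of the screw relative to the lid, rad, counted over several turns: grows when turned backwards (counter-clockwise from above), falls when turned forwards. Starts within 0.15 of 0, not yet in the thread; the drop comes 0.6 to 2.1 rad backwards from the start. It turns lightly (about 0.02 N m) and stays where it is left
- knob_sink (a joint): how far the screw has sunk, m, growing downwards. At the start 0.0013 to 0.0028, the screw's thread end riding on top of the boss's thread. Backwards it climbs to 0.0008, then falls by its own weight (2 N, unless gripped or held up) one pitch to about 0.0068: the drop. From there 0.006 per turn forwards: one turn on is 0.0128. Bottoms at 0.0175; play 0.6 mm
- tip_box_centre (a point): centre of a closed blue tip box with pale lid, 124 x 84 mm, 70 mm high, loose on the bench (bystander)
- tube_rack_centre (a point): centre of an orange rack of small white-capped tubes, 130 x 74 mm, 38 mm high, loose on the bench (bystander)
- sharps_bin_centre (a point): centre (60 mm above the bench) of a round red sharps bin, 112 mm across, 123 mm high, loose on the bench (bystander)
Things that resemble listed ones, but are neither listed nor needed, are in the scene too. Of the things that look like the part that bears lid_centre, the smallest one is meant.

How it is judged (in metres and radians):
On the way:
1. the screw has been turned backwards and its thread has dropped in (value of joint knob above 0.4 rad and value of joint knob_sink above 0.005 m), for 0.2 s.
At the end, for the whole second after the job is handed in: the screw is about one turn into the thread (sunk 10.8 to 14.8 mm, that is 0.67 to 1.33 turns past the drop), still, and gripped by the fingers with more than 5 N at the bar (grasp point within 30 mm of the bar's centre); tip box, tube rack and sharps bin within 20 mm of where they stood (value of joint knob_sink between 0.0108 and 0.0148 m and velocity of joint knob between -0.1 and 0.1 rad/s and contact force between the fingers and knob above 5 N and distance between the grasp point and knob_grip below 0.03 m and distance of each of tip_box_centre, tube_rack_centre, sharps_bin_centre from where it was at the start of the episode below 0.02 m); the arm keeps its last pose, push and grip.
It fails at once if screw turned forwards before its thread had dropped in (value of joint knob below -0.6 rad and value of joint knob_sink below 0.005 m).
It fails at once if tip box shifted by more than 20 mm (distance of tip_box_centre from where it was at the start of the episode above 0.02 m).
It fails at once if tube rack shifted by more than 20 mm (distance of tube_rack_centre from where it was at the start of the episode above 0.02 m).
It fails at once if sharps bin shifted by more than 20 mm (distance of sharps_bin_centre from where it was at the start of the episode above 0.02 m).
It also fails if it takes over 64 s, if anything falls off the work surface, if the arm or the gripper's body presses on something with over 40 N, if the wrist force passes 120 N, or if a joint passes its speed limit or range.

## Working session

There is one attempt and no reset: what is moved stays moved. The work goes in short steps, Python scripts to look and compute and a tool call to move; the robot and the scene stay as the last step left them, time stands still between calls to the robot, and variables do not carry over. Pictures are saved under pics/ and viewed, about 8 in all and at most 12, crops included, and the job is handed in when it is done.

Besides the shell and the picture viewer there is one more tool, called after "Call:" as name(argument=value, ...), one argument or row to a line, values as JSON. apply_moves: Moves the arm, as the interface text tells. Scaled input: -1 to 1 covers 50 mm each way for a shift and 6 degrees each way for a turn. Its arguments: {"type":"object","properties":{"series":{"type":"array","items":{"type":"array","items":{"type":"array","items":{"type":"number"}}}},"claw":{"type":"number"}},"required":["series"]}

```bash
ls; mkdir -p pics
python3 - <<'E'
from cell import ctrl, viewer
import cv2
print(ctrl.read_state())
for n in("side","top"):
    im=viewer.get_image(n); cv2.imwrite(f"pics/{n}0.png",im)
    ci=viewer.camera_info(n); print(n,{k:(v.round(3).tolist() if hasattr(v,'round') else v) for k,v in ci.items()})
    for l in("lid_centre","knob_grip","tip_box_centre","tube_rack_centre","sharps_bin_centre"):
        print(l,[( [round(d["location"][0]*512),round(d["location"][1]*384)],round(d["score"],2)) for d in viewer.find_in(n,l)])
E
```

```text
pics
{'clock': 0.0, 'qpos': array([ 1.12518974,  0.62935168,  0.03843601,  1.51839778, -0.02701195,
        0.99627413, -0.02001073]), 'qd': array([ 2.54928559e-04, -1.80364046e-03, -1.45797396e-03,  6.86672249e-05,
       -1.06425538e-03, -1.74448031e-03, -1.54555471e-03]), 'tau': array([-4.83693111e-04, -5.63405764e+01,  1.22578505e+00, -1.93444723e+01,
        1.10277216e-02,  1.04501290e-02,  1.09567156e-05]), 'eef_pos': array([ 240.77914393, -603.07651493,  230.3758482 ]), 'tool_rot': array([ 3.14158007e+00,  1.91315604e-03, -1.19100286e+00]), 'force': array([ 0.19463212,  0.35679148, -0.51004423]), 'torque': array([ 0.00838443, -0.03129687,  0.02195288]), 'width': 85.27170776406757}
side {'K': [[479.232, 0.0, 255.175], [0.0, 479.232, 190.238], [0.0, 0.0, 1.0]], 'distortion': [-0.166, 0.0, 0.0, 0.0, 0.0], 'R': [[-0.025, -1.0, -0.006], [-0.954, 0.026, -0.3], [0.3, -0.002, -0.954]], 't': [134.87, 509.657, 1610.185]}
lid_centre [([360, 252], 0.95), ([116, 216], 0.91), ([279, 193], 0.74)]
knob_grip [([278, 183], 0.66), ([367, 246], 0.53), ([108, 206], 0.47)]
tip_box_centre [([193, 172], 0.56)]
tube_rack_centre [([383, 166], 0.94)]
sharps_bin_centre [([277, 131], 0.96)]
top {'K': [[372.854, 0.0, 249.079], [0.0, 372.854, 185.908], [0.0, 0.0, 1.0]], 'distortion': [-0.052, 0.0, 0.0, 0.0, 0.0], 'R': [[0.0, -1.0, -0.009], [-0.989, 0.001, -0.151], [0.151, 0.009, -0.988]], 't': [129.506, 510.202, 1082.473]}
lid_centre [([279, 184], 0.8), ([76, 208], 0.64)]
knob_grip [([65, 202], 0.82), ([390, 266], 0.8)]
tip_box_centre [([182, 157], 0.97), ([278, 185], 0.47)]
tube_rack_centre [([404, 158], 0.67)]
sharps_bin_centre [([285, 106], 0.95), ([279, 184], 0.58)]
```

Run:
```python
import cv2,numpy as np
a=cv2.imread("pics/side0.png");b=cv2.imread("pics/top0.png")
cv2.imwrite("pics/st0.png",np.hstack([a,b])[:, :] if 0 else cv2.resize(np.vstack([a,b]),None,fx=.78,fy=.78))
cv2.imwrite("pics/top_b.png",cv2.resize(b,(800,600),interpolation=cv2.INTER_CUBIC))
cv2.imwrite("pics/side_b.png",cv2.resize(a,(800,600),interpolation=cv2.INTER_CUBIC))
```

```text
(no output)
```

View pics/top_b.png

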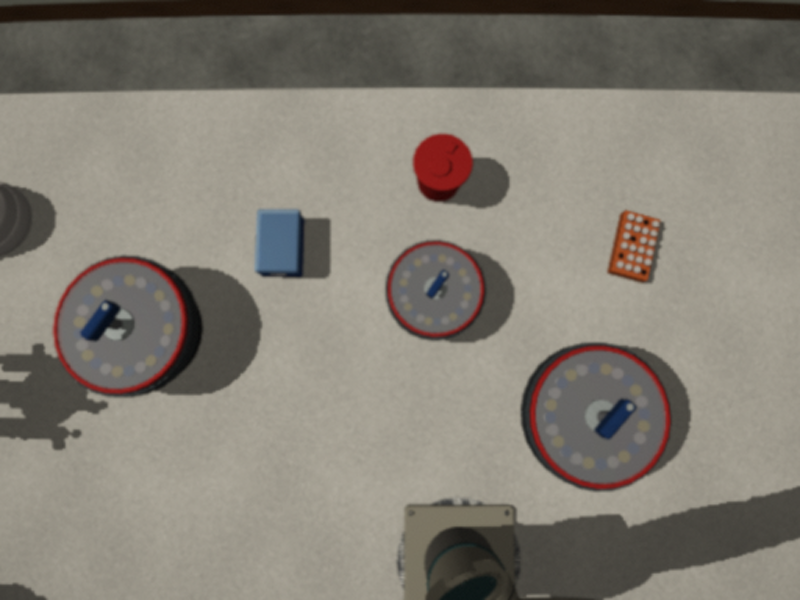

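View pics/side_b.png

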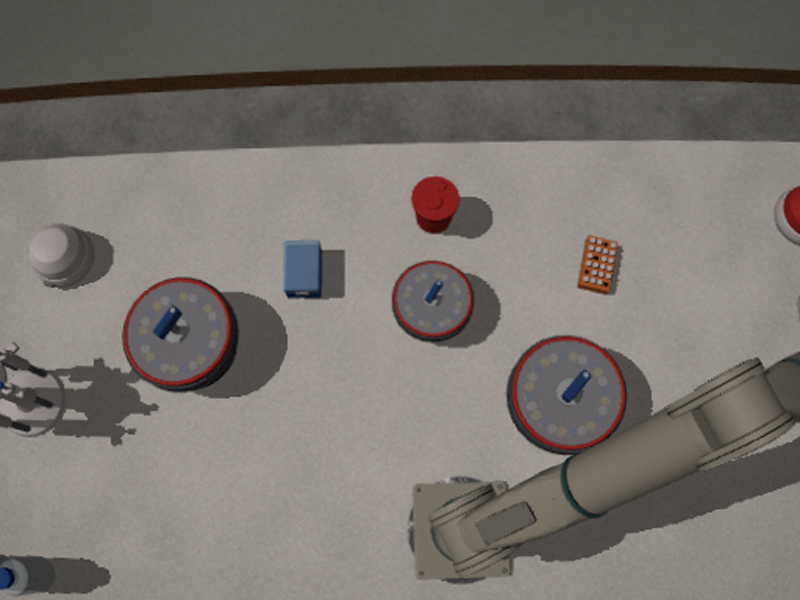

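```bash
cat > h.py <<'E'
from cell import ctrl, viewer
import cv2, numpy as np
def ray(n,px):
    c=viewer.camera_info(n);K,D,R,t=[np.array(c[k],float) for k in("K","distortion","R","t")]
    p=cv2.undistortPoints(np.array(px,float).reshape(-1,1,2),K,D).reshape(-1,2)
    d=np.c_[p,np.ones(len(p))]@R; return -R.T@t,d
def at_z(n,px,z):
    o,d=ray(n,px); return o+d*((z-o[2])/d[:,2])[:,None]
def proj(n,X):
    c=viewer.camera_info(n);K,D,R,t=[np.array(c[k],float) for k in("K","distortion","R","t")]
    return cv2.projectPoints(np.array(X,float).reshape(-1,3),cv2.Rodrigues(R)[0],t,K,D)[0].reshape(-1,2)
E
python3 - <<'E'
from h import *
out=[]
for n,(u,v) in dict(side=(277,191),top=(279,185)).items():
    im=cv2.imread(f"pics/{n}0.png"); 
    b,g,r=[im[:,:,i].astype(int) for i in range(3)]
    Y,X=np.mgrid[:384,:512]; near=np.hypot(X-u,Y-v)<38
    red=near&(r>g+70)&(r>b+70)&(np.abs(Y-v)<36)
    lab=cv2.connectedComponentsWithStats(red.astype(np.uint8),connectivity=8)
    i=1+np.argmax(lab[2][1:,2]); pts=np.argwhere(lab[1]==i)[:,::-1]
    w=at_z(n,pts,97.)
    # circle fit
    s=np.linalg.lstsq(np.c_[2*w[:,:2],np.ones(len(w))],(w[:,:2]**2).sum(1),rcond=None)[0]
    print(n,"rim",s[:2],"r",np.sqrt(s[2]+s[0]**2+s[1]**2),len(pts))
    bl=(np.hypot(X-u,Y-v)<20)&(b>r+35)
    p=np.argwhere(bl)[:,::-1]; w=at_z(n,p,150.); c=w.mean(0)
    ev,E=np.linalg.eigh(np.cov(w[:,:2].T)); print("bar",c,"ang",np.degrees(np.arctan2(E[1,1],E[0,1])),"std*sqrt12",np.sqrt(12*ev),len(p))
    cr=im[int(v)-40:int(v)+40,int(u)-40:int(u)+40]
    out.append(cv2.resize(cr,(400,400),interpolation=cv2.INTER_NEAREST))
cv2.imwrite("pics/crop1.png",np.hstack(out))
E
```

```text
side rim [504.52048214  46.56929175] r 84.91675378519409 128
bar [500.89620382  49.6820909  150.        ] ang 146.18952770403857 std*sqrt12 [13.48623879 43.89567348] 49
top rim [506.40123495  45.23994827] r 84.82512390271144 196
bar [502.89122328  48.2855172  150.        ] ang 145.7872026120662 std*sqrt12 [11.68814143 40.144296  ] 63
```

View pics/crop1.png

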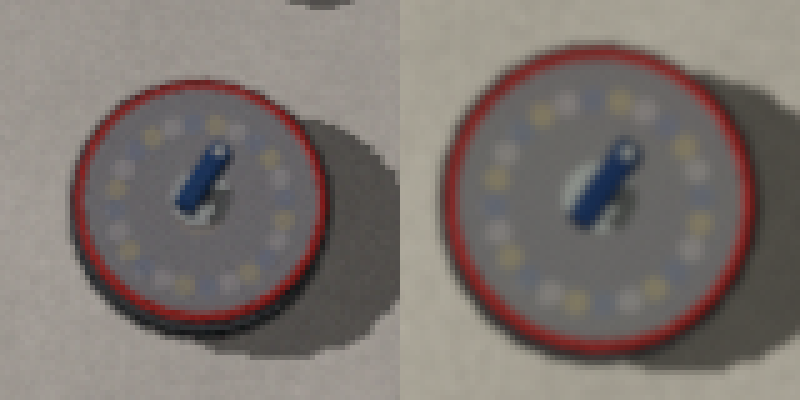

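Both views show three rotors. The smallest is the middle one, at top px (279,185) and side px (277,192). Its rim centre is about (505.4, 45.9), and the blue bar runs along a yaw of about -34° with the dot at the far right. I'm moving over it.

Call:
apply_moves(
  series=[
    [[-0.185,-0.632,-0.2,0,0,0],[-0.185,-0.632,-0.2,0,0,0],[-0.185,-0.632,-0.2,0,0,0],[-0.185,-0.632,-0.2,0,0,0],[-0.185,-0.632,-0.2,0,0,0]],
  ],
  claw=1,
)

```text
clock: 1.23
eef_pos: [371.4, -501.4, 281.8]
tool_rot: [-3.142, -0.0, -1.191]
force: [0.1, 1.1, 0.3]
width: 85.3
```

Call:
apply_moves(
  series=[
    [[-0.185,-0.632,-0.2,0,0,0],[-0.185,-0.632,-0.2,0,0,0],[-0.185,-0.632,-0.2,0,0,0],[-0.185,-0.632,-0.2,0,0,0],[-0.185,-0.632,-0.2,0,0,0]],
  ],
)

```text
clock: 1.85
eef_pos: [501.0, -399.9, 331.7]
tool_rot: [-3.142, -0.0, -1.191]
force: [-0.0, -0.3, 0.1]
width: 85.8
```

Run:
```python
from h import *
C=np.array([505.4,45.9])
for n,d in dict(side=(281.0,181.2),top=(284.0,175.5)).items():
    w=at_z(n,[d],154)[0]; v=w[:2]-C; print(n,w,np.hypot(*v),np.degrees(np.arctan2(v[1],v[0])))
for n,p,z in (("top",(285,106),120),("side",(277,131),120),("top",(182,157),70),("top",(404,158),38)): print(n,at_z(n,[p],z))
# model check: projected bar top outline angle vs blob for yaws
for yaw in(-30,-34,-38):
    a=np.radians(yaw);R=np.array([[np.cos(a),-np.sin(a)],[np.sin(a),np.cos(a)]])
    for n,(u,v) in dict(side=(277,191),top=(279,185)).items():
        im=cv2.imread(f"pics/{n}0.png").astype(int); Y,X=np.mgrid[:384,:512]
        bl=(np.hypot(X-u,Y-v)<20)&(im[:,:,0]>im[:,:,2]+15)
        P=[np.r_[C+R@[x,y],z] for x in(-26,26) for y in(-8,8) for z in(128,154)]
        h=cv2.convexHull(proj(n,P).astype(np.float32)); m=np.zeros((384*8,512*8),np.uint8)
        cv2.fillConvexPoly(m,np.round((h+.5)*8-.5).astype(np.int32),1); m=cv2.resize(m.astype(np.float32),(512,384),interpolation=cv2.INTER_AREA)
        dv=m*(np.hypot(X-u,Y-v)<20); print(yaw,n,"overlap",np.round(np.minimum(dv,bl).sum()/np.maximum(dv,bl).sum(),3),bl.sum(),m.sum().round(1),
          "cm model",[(X*m).sum()/m.sum(),(Y*m).sum()/m.sum()],"img",X[bl].mean(),Y[bl].mean())
s=ctrl.read_state(); print(s["clock"],s["eef_pos"],s["tool_rot"],s["qpos"])
```

```text
side [518.95722082  33.60307479 154.        ] 18.30334958696014 -42.209248155378404
top [521.13676883  33.82902765 154.        ] 19.833160781864255 -37.490201915988735
top [[731.45243446  24.96333048 120.        ]]
side [[720.25745802  37.83628458 120.        ]]
top [[592.61164744 328.47974999  70.        ]]
top [[ 596.54527492 -345.41898371   38.        ]]
-30 side overlap 0.662 72 95.1 cm model [np.float64(277.3627998685508), np.float64(186.29083141636542)] img 276.6111111111111 186.40277777777777
-30 top overlap 0.757 104 126.7 cm model [np.float64(279.30661075481004), np.float64(181.89195855944746)] img 279.2019230769231 181.66346153846155
-34 side overlap 0.67 72 96.8 cm model [np.float64(277.34737011939336), np.float64(186.26815101645693)] img 276.6111111111111 186.40277777777777
-34 top overlap 0.783 104 127.1 cm model [np.float64(279.2378258730939), np.float64(181.96802754549927)] img 279.2019230769231 181.66346153846155
-38 side overlap 0.656 72 98.3 cm model [np.float64(277.3697345414084), np.float64(186.28135431568907)] img 276.6111111111111 186.40277777777777
-38 top overlap 0.753 104 129.6 cm model [np.float64(279.32312884175), np.float64(181.8739303362661)] img 279.2019230769231 181.66346153846155
1.85 [ 500.95493777 -399.90090677  331.74254208] [-3.14157036e+00 -1.76188739e-04 -1.19099912e+00] [ 0.61361123  0.53173474  0.02763911  1.40508485 -0.01492752  1.20481561
 -0.54822326]
```

Call:
apply_moves(
  series=[
    [[-0.55,-0.227,0.04,0,0,0],[-0.55,-0.227,0.04,0,0,0],[-0.55,-0.227,0.04,0,0,0],[-0.55,-0.227,0.04,0,0,0],[-0.55,-0.227,0.04,0,0,0]],
  ],
)

```text
clock: 2.48
eef_pos: [501.9, -250.9, 321.4]
tool_rot: [-3.141, -0.0, -1.191]
force: [0.3, 0.1, 0.4]
width: 85.2
```

Call:
apply_moves(
  series=[
    [[-0.55,-0.227,0.04,0,0,0],[-0.55,-0.227,0.04,0,0,0],[-0.55,-0.227,0.04,0,0,0],[-0.55,-0.227,0.04,0,0,0],[-0.55,-0.227,0.04,0,0,0]],
  ],
)

```text
clock: 3.1
eef_pos: [503.7, -102.2, 311.5]
tool_rot: [-3.141, -0.0, -1.191]
force: [-0.4, 0.1, 0.0]
width: 85.5
```

Call:
apply_moves(
  series=[
    [[-0.55,-0.227,0.04,0,0,0],[-0.55,-0.227,0.04,0,0,0],[-0.55,-0.227,0.04,0,0,0],[-0.55,-0.227,0.04,0,0,0],[-0.55,-0.227,0.04,0,0,0]],
  ],
)

```text
clock: 3.72
eef_pos: [505.4, 46.5, 301.5]
tool_rot: [-3.141, -0.0, -1.191]
force: [-0.2, -0.2, 0.4]
width: 85.5
```

Call:
apply_moves(
  series=[
    [[0,0,0.2,0,0,0.95],[0,0,0.2,0,0,0.95],[0,0,0.2,0,0,0.95],[0,0,0.2,0,0,0.95],[0,0,0.2,0,0,0.95]],
  ],
)

```text
clock: 4.35
eef_pos: [505.5, 45.6, 251.2]
tool_rot: [-3.141, 0.0, -1.692]
force: [-0.1, 0.0, 0.4]
width: 85.4
```

Call:
apply_moves(
  series=[
    [[0,0,0,0,0,0.95],[0,0,0,0,0,0.95],[0,0,0,0,0,0.95],[0,0,0,0,0,0.95],[0,0,0,0,0,0.9]],
  ],
)

```text
clock: 4.97
eef_pos: [505.5, 45.6, 251.5]
tool_rot: [-3.141, 0.0, -2.184]
force: [0.8, -0.3, -0.0]
width: 85.3
```

Call:
apply_moves(
  series=[
    [[0,0,0.4,0,0,0],[0,0,0.4,0,0,0],[0,0,0.4,0,0,0],[0,0,0.4,0,0,0],[0,0,0.4,0,0,0]],
  ],
)

```text
clock: 5.6
eef_pos: [505.7, 45.7, 150.9]
tool_rot: [-3.141, 0.001, -2.18]
force: [-0.1, 0.1, -0.1]
width: 85.2
```

Call:
apply_moves(
  series=[
    [[0,0,0.13,0,0,0],[0,0,0.13,0,0,0],[0,0,0.13,0,0,0],[0,0,0.13,0,0,0],[0,0,0.11,0,0,0]],
  ],
)

```text
clock: 6.22
eef_pos: [505.5, 45.6, 119.6]
tool_rot: [-3.141, 0.0, -2.181]
force: [1.0, 0.1, 0.8]
width: 85.0
```

Run:
```python
from h import *
out=[]
for n in("side","top"):
    im=viewer.get_image(n); u,v=map(int,proj(n,[505,46,140])[0])
    out.append(cv2.resize(im[v-40:v+40,u-40:u+40],(400,400),interpolation=cv2.INTER_CUBIC))
cv2.imwrite("pics/crop2.png",np.hstack(out))
```

```text
(no output)
```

View pics/crop2.png

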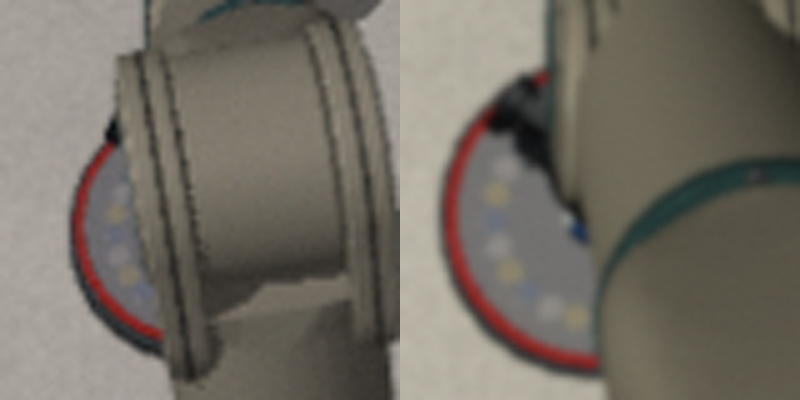

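The arm hides the bar, apart from its near end at crop (575,230). The lid hasn't moved. I'm closing to feel where the bar is.

Call:
apply_moves(
  series=[
    [[0,0,0,0,0,0],[0,0,0,0,0,0],[0,0,0,0,0,0],[0,0,0,0,0,0],[0,0,0,0,0,0]],
  ],
  claw=-0.5,
)

```text
clock: 6.95
eef_pos: [505.4, 45.6, 119.9]
tool_rot: [-3.142, 0.0, -2.181]
force: [-0.7, -0.1, 0.2]
width: 20.9
```

Call:
apply_moves(
  series=[
    [[0,0,0,0,0,0],[0,0,0,0,0,0],[0,0,0,0,0,0],[0,0,0,0,0,0],[0,0,0,0,0,0]],
  ],
  claw=-1,
)

```text
clock: 7.58
eef_pos: [505.0, 45.1, 119.8]
tool_rot: [3.141, -0.001, -2.181]
force: [-2.9, -4.3, 3.2]
width: 15.4
```

```bash
python3 -c "
from h import *
s=ctrl.read_state();print({k:np.round(s[k],3) for k in('clock','eef_pos','tool_rot','force','torque','width','qpos')})"
```

```text
{'clock': np.float64(7.575), 'eef_pos': array([505.013,  45.086, 119.795]), 'tool_rot': array([ 3.141e+00, -1.000e-03, -2.181e+00]), 'force': array([-2.935, -4.336,  3.189]), 'torque': array([-0.636,  0.431, -0.025]), 'width': np.float64(15.356), 'qpos': array([-0.225,  0.599,  0.118,  2.019, -0.131,  0.532, -2.195])}
```

Call:
apply_moves(
  series=[
    [[0.02,0,0,0,0,0],[0,0,0,0,0,0],[0,0,0,0,0,-0.5],[0,0,0,0,0,-1],[0,0,0,0,0,-1]],
  ],
  claw=-0.54,
)

```text
clock: 8.2
eef_pos: [504.9, 45.2, 119.9]
tool_rot: [3.142, 0.0, -1.913]
force: [-0.9, 0.5, 1.7]
width: 19.6
```

Call:
apply_moves(
  series=[
    [[0,0,0,0,0,-1],[0,0,0,0,0,-1],[0,0,0,0,0,-1],[0,0,0,0,0,-1],[0,0,0,0,0,-1]],
  ],
)

```text
clock: 8.82
eef_pos: [505.1, 45.8, 120.1]
tool_rot: [-3.141, 0.001, -1.389]
force: [0.3, 2.1, 2.5]
width: 19.5
```

Call:
apply_moves(
  series=[
    [[0,0,0,0,0,-1],[0,0,0,0,0,-1],[0,0,0,0,0,-1],[0,0,0,0,0,-1],[0,0,0,0,0,-1]],
  ],
)

```text
clock: 9.45
eef_pos: [505.0, 46.4, 120.0]
tool_rot: [-3.14, 0.001, -0.865]
force: [-0.7, 2.5, 0.8]
width: 19.8
```

Call:
apply_moves(
  series=[
    [[-0.012,-0.01,0,0,0,-1],[0,0,0,0,0,-1],[0,0,0,0,0,-1],[0,0,0,0,0,-1],[0,0,0,0,0,-1]],
  ],
)

```text
clock: 10.07
eef_pos: [504.6, 46.9, 120.2]
tool_rot: [-3.14, 0.0, -0.342]
force: [-1.9, 2.5, 4.4]
width: 19.8
```

Call:
apply_moves(
  series=[
    [[0,0,0,0,0,-1],[0,0,0,0,0,-1],[0,0,0,0,0,-1],[0,0,0,0,0,-1],[0,0,0,0,0,-1]],
  ],
)

```text
clock: 10.7
eef_pos: [504.0, 46.9, 120.1]
tool_rot: [-3.14, 0.001, 0.181]
force: [-3.5, 2.3, 3.0]
width: 20.0
```

Call:
apply_moves(
  series=[
    [[0,0,0,0,0,-0.5],[0,0,0,0,0,0],[0,0,0,0,0,0],[0,0,0,0,0,0],[0,0,0,0,0,0]],
  ],
)

```text
clock: 11.32
eef_pos: [504.6, 45.6, 119.8]
tool_rot: [3.142, 0.0, 0.228]
force: [-3.2, 2.0, 2.3]
width: 19.6
```

Call:
apply_moves(
  series=[
    [[0,0,0,0,0,0],[0,0,0,0,0,0],[0,0,0,0,0,0],[0,0,0,0,0,0],[0,0,0,0,0,0]],
  ],
  claw=1,
)

```text
clock: 11.95
eef_pos: [504.9, 45.5, 119.9]
tool_rot: [3.142, -0.0, 0.228]
force: [-1.0, 1.1, 0.3]
width: 85.2
```

Call:
apply_moves(
  series=[
    [[0,0,-0.2,0,0,0],[0,0,-0.2,0,0,0],[0,0,-0.2,0,0,0],[0,0,-0.2,0,0,0],[0,0,-0.2,0,0,0]],
  ],
)

```text
clock: 12.58
eef_pos: [504.9, 45.5, 170.7]
tool_rot: [3.141, -0.0, 0.228]
force: [0.7, -0.2, 0.1]
width: 85.5
```

Call:
apply_moves(
  series=[
    [[0,0,0,0,0,0],[0,0,0,0,0,0],[0,0,0,0,0,0],[0,0,0,0,0,0],[0,0,0,0,0,0]],
  ],
  claw=-1,
)

```text
clock: 13.2
eef_pos: [504.7, 45.6, 169.7]
tool_rot: [-3.141, 0.0, 0.228]
force: [0.2, 0.3, 1.0]
width: -0.2
```

Call:
apply_moves(
  series=[
    [[0,0,0,0,0,0],[0,0,0.08,0,0,0],[0,0,0.08,0,0,0],[0,0,0.06,0,0,0],[0,0,0.04,0,0,0]],
  ],
)

```text
clock: 13.82
eef_pos: [504.7, 45.6, 156.5]
tool_rot: [-3.142, 0.0, 0.228]
force: [-0.3, 1.1, -0.3]
width: -0.2
```

Call:
apply_moves(
  series=[
    [[0,0,0.02,0,0,0],[0,0,0.02,0,0,0],[0,0,0.02,0,0,0],[0,0,0,0,0,0],[0,0,0,0,0,0]],
  ],
)

```text
clock: 14.45
eef_pos: [504.9, 45.6, 153.9]
tool_rot: [3.142, -0.0, 0.228]
force: [-0.8, -0.2, -0.3]
width: 0.1
```

Call:
apply_moves(
  series=[
    [[0,0,0.02,0,0,0],[0,0,0.02,0,0,0],[0,0,0,0,0,0],[0,0,0,0,0,0],[0,0,0,0,0,0]],
  ],
)

```text
clock: 15.08
eef_pos: [504.8, 45.6, 151.8]
tool_rot: [3.142, -0.0, 0.228]
force: [0.5, -0.5, 0.3]
width: 0.4
```

Call:
apply_moves(
  series=[
    [[0,0,0.02,0,0,0],[0,0,0.02,0,0,0],[0,0,0,0,0,0],[0,0,0,0,0,0],[0,0,0,0,0,0]],
  ],
)

```text
clock: 15.7
eef_pos: [504.9, 45.6, 150.0]
tool_rot: [3.141, -0.0, 0.228]
force: [-0.5, -0.1, 4.4]
width: -0.1
```

Call:
apply_moves(
  series=[
    [[0,0,0.02,0,0,0],[0,0,0.02,0,0,0],[0,0,0,0,0,0],[0,0,0,0,0,0],[0,0,0,0,0,0]],
  ],
)

```text
clock: 16.32
eef_pos: [505.0, 45.6, 149.2]
tool_rot: [3.14, -0.001, 0.228]
force: [-4.8, -0.6, 16.9]
width: 0.0
```

Contact came at z≈150.3, against about 154 at the start, so the thread has dropped in. Next I back off, open, re-centre on the bar and turn forwards.

Call:
apply_moves(
  series=[
    [[0,0,-0.2,0,0,0],[0,0,-0.2,0,0,0],[0,0,0,0,0,0],[0,0,0,0,0,0],[0,0,0,0,0,0]],
  ],
)

```text
clock: 16.95
eef_pos: [504.6, 45.5, 167.5]
tool_rot: [-3.141, 0.001, 0.228]
force: [-0.1, -0.1, -0.6]
width: -0.2
```

Call:
apply_moves(
  series=[
    [[0,0,0,0,0,0],[0,0,0,0,0,0],[0,0,0,0,0,0],[0,0,0,0,0,0],[0,0,0,0,0,0]],
  ],
  claw=1,
)

```text
clock: 17.58
eef_pos: [504.8, 45.5, 167.8]
tool_rot: [3.142, -0.0, 0.228]
force: [0.1, 0.8, -0.6]
width: 85.0
```

Call:
apply_moves(
  series=[
    [[0,0,0.2,0,0,0],[0,0,0.2,0,0,0],[0,0,0.2,0,0,0],[0,0,0.2,0,0,0],[0,0,0.2,0,0,0]],
  ],
)

```text
clock: 18.2
eef_pos: [504.7, 45.6, 117.0]
tool_rot: [-3.141, 0.0, 0.228]
force: [0.2, -0.4, 0.6]
width: 85.5
```

Call:
apply_moves(
  series=[
    [[0,0,0.04,0,0,0],[0,0,0,0,0,0],[0,0,0,0,0,0],[0,0,0,0,0,0],[0,0,0,0,0,0]],
  ],
  claw=-0.54,
)

```text
clock: 18.82
eef_pos: [504.7, 45.4, 116.0]
tool_rot: [3.141, 0.0, 0.228]
force: [-1.5, 0.3, 1.4]
width: 19.7
```

Call:
apply_moves(
  series=[
    [[0,0,0,0,0,0],[0,0,0,0,0,0],[0,0,0,0,0,0],[0,0,0,0,0,0],[0,0,0,0,0,0]],
  ],
  claw=-1,
)

```text
clock: 19.45
eef_pos: [504.0, 45.0, 115.8]
tool_rot: [3.141, 0.002, 0.228]
force: [-4.4, -1.6, 4.9]
width: 15.0
```

Call:
apply_moves(
  series=[
    [[-0.024,0,0.01,0,0,0],[0,0,0,0,0,0],[0,0,0,0,0,1],[0,0,0,0,0,1],[0,0,0,0,0,1]],
  ],
  claw=-0.54,
)

```text
clock: 20.08
eef_pos: [503.9, 45.3, 115.2]
tool_rot: [-3.141, -0.0, -0.09]
force: [-1.0, 0.1, -0.8]
width: 19.7
```

Call:
apply_moves(
  series=[
    [[0,0,0,0,0,1],[0,0,0,0,0,1],[0,0,0,0,0,1],[0,0,0,0,0,1],[0,0,0,0,0,1]],
  ],
)

```text
clock: 20.7
eef_pos: [503.6, 45.4, 115.1]
tool_rot: [-3.142, 0.0, -0.613]
force: [-0.6, -0.0, -1.1]
width: 19.6
```

Call:
apply_moves(
  series=[
    [[0,0,0,0,0,1],[0,0,0,0,0,1],[0,0,0,0,0,1],[0,0,0,0,0,1],[0,0,0,0,0,1]],
  ],
)

```text
clock: 21.32
eef_pos: [503.6, 45.7, 115.0]
tool_rot: [-3.142, 0.0, -1.136]
force: [-1.1, 0.1, -0.5]
width: 19.7
```

Call:
apply_moves(
  series=[
    [[0,0,0.004,0,0,1],[0,0,0.004,0,0,1],[0,0,0.004,0,0,1],[0,0,0.004,0,0,1],[0,0,0.004,0,0,1]],
  ],
)

```text
clock: 21.95
eef_pos: [503.6, 45.8, 114.2]
tool_rot: [3.141, 0.0, -1.66]
force: [-2.4, 0.1, 2.4]
width: 19.4
```

Call:
apply_moves(
  series=[
    [[0,0,0.004,0,0,1],[0,0,0.004,0,0,1],[0,0,0.004,0,0,1],[0,0,0.004,0,0,1],[0,0,0.004,0,0,1]],
  ],
)

```text
clock: 22.58
eef_pos: [503.7, 45.9, 113.4]
tool_rot: [3.141, 0.001, -2.183]
force: [-1.5, 0.3, 3.0]
width: 19.6
```

Call:
apply_moves(
  series=[
    [[0,0,0,0,0,1],[0,0,0,0,0,1],[0,0,0,0,0,1],[0,0,0,0,0,1],[0,0,0,0,0,1]],
  ],
)

```text
clock: 23.2
eef_pos: [503.8, 46.0, 113.2]
tool_rot: [3.141, 0.0, -2.706]
force: [-1.0, 0.6, -0.2]
width: 19.8
```

Call:
apply_moves(
  series=[
    [[0,0,0,0,0,0],[0,0,0,0,0,0],[0,0,0,0,0,0],[0,0,0,0,0,0],[0,0,0,0,0,0]],
  ],
  claw=1,
)

```text
clock: 23.82
eef_pos: [503.7, 45.2, 113.4]
tool_rot: [-3.142, 0.0, -2.704]
force: [0.4, 0.5, -0.4]
width: 85.6
```

Call:
apply_moves(
  series=[
    [[0,0,0,0,0,-1],[0,0,0,0,0,-1],[0,0,0,0,0,-1],[0,0,0,0,0,-1],[0,0,0,0,0,-1]],
  ],
)

```text
clock: 24.45
eef_pos: [503.7, 45.2, 113.4]
tool_rot: [-3.141, 0.0, -2.177]
force: [-0.8, -0.4, 0.1]
width: 85.5
```

Call:
apply_moves(
  series=[
    [[0,0,0,0,0,-1],[0,0,0,0,0,-1],[0,0,0,0,0,-1],[0,0,0,0,0,-1],[0,0,0,0,0,-1]],
  ],
)

```text
clock: 25.08
eef_pos: [503.7, 45.2, 113.3]
tool_rot: [-3.142, -0.0, -1.654]
force: [0.3, 0.2, 0.8]
width: 85.3
```

Call:
apply_moves(
  series=[
    [[0,0,0,0,0,-1],[0,0,0,0,0,-1],[0,0,0,0,0,-1],[0,0,0,0,0,-1],[0,0,0,0,0,-1]],
  ],
)

```text
clock: 25.7
eef_pos: [503.7, 45.1, 113.4]
tool_rot: [-3.141, -0.0, -1.13]
force: [-0.5, 1.0, 0.2]
width: 85.4
```

Call:
apply_moves(
  series=[
    [[0,0,0,0,0,-1],[0,0,0,0,0,-1],[0,0,0,0,0,-1],[0,0,0,0,0,-1],[0,0,0,0,0,-1]],
  ],
)

```text
clock: 26.32
eef_pos: [503.7, 45.1, 113.3]
tool_rot: [3.141, -0.0, -0.606]
force: [-0.7, -0.1, -0.0]
width: 85.6
```

Call:
apply_moves(
  series=[
    [[0,0,0,0,0,-1],[0,0,0,0,0,-1],[0,0,0,0,0,-1],[0,0,0,0,0,-1],[0,0,0,0,0,-1]],
  ],
)

```text
clock: 26.95
eef_pos: [503.7, 45.0, 113.3]
tool_rot: [3.141, -0.0, -0.083]
force: [1.2, 0.1, -0.6]
width: 85.4
```

Call:
apply_moves(
  series=[
    [[0,0,0,0,0,-1],[0,0,0,0,0,-1],[0,0,0,0,0,-1],[0,0,0,0,0,-1],[0,0,0,0,0,-1]],
  ],
)

```text
clock: 27.58
eef_pos: [503.7, 45.0, 113.3]
tool_rot: [3.141, 0.0, 0.441]
force: [-0.0, -0.9, -0.3]
width: 85.0
```

Call:
apply_moves(
  series=[
    [[0,0,0,0,0,0],[0,0,0,0,0,0],[0,0,0,0,0,0],[0,0,0,0,0,0],[0,0,0,0,0,0]],
  ],
  claw=-0.54,
)

```text
clock: 28.2
eef_pos: [504.0, 45.4, 113.4]
tool_rot: [3.141, -0.001, 0.437]
force: [0.9, 0.3, -0.7]
width: 19.8
```

Call:
apply_moves(
  series=[
    [[0,0,0,0,0,1],[0,0,0,0,0,1],[0,0,0,0,0,1],[0,0,0,0,0,1],[0,0,0,0,0,1]],
  ],
)

```text
clock: 28.82
eef_pos: [503.8, 45.5, 113.3]
tool_rot: [-3.141, -0.0, -0.09]
force: [0.3, -0.0, -2.0]
width: 19.5
```

Call:
apply_moves(
  series=[
    [[0,0,0.002,0,0,1],[0,0,0.002,0,0,1],[0,0,0.002,0,0,1],[0,0,0.002,0,0,1],[0,0,0.002,0,0,1]],
  ],
)

```text
clock: 29.45
eef_pos: [503.6, 45.5, 112.8]
tool_rot: [-3.141, 0.0, -0.613]
force: [1.0, 0.6, -1.5]
width: 19.8
```

Call:
apply_moves(
  series=[
    [[0,0,0.002,0,0,1],[0,0,0.002,0,0,1],[0,0,0.002,0,0,1],[0,0,0.002,0,0,1],[0,0,0.002,0,0,1]],
  ],
)

```text
clock: 30.08
eef_pos: [503.5, 45.6, 112.2]
tool_rot: [3.142, 0.0, -1.137]
force: [-0.0, 1.0, -0.7]
width: 19.4
```

Call:
apply_moves(
  series=[
    [[0,0,0.002,0,0,1],[0,0,0.002,0,0,1],[0,0,0.002,0,0,1],[0,0,0.002,0,0,1],[0,0,0.002,0,0,1]],
  ],
)

```text
clock: 30.7
eef_pos: [503.4, 45.8, 111.7]
tool_rot: [3.141, 0.0, -1.66]
force: [-0.0, -0.4, -0.8]
width: 19.5
```

Call:
apply_moves(
  series=[
    [[0,0,0.002,0,0,1],[0,0,0.002,0,0,1],[0,0,0.002,0,0,1],[0,0,0.002,0,0,1],[0,0,0.002,0,0,1]],
  ],
)

```text
clock: 31.32
eef_pos: [503.5, 46.0, 111.2]
tool_rot: [3.141, 0.0, -2.183]
force: [0.8, 0.5, 0.0]
width: 19.7
```

Call:
apply_moves(
  series=[
    [[0,0,0.002,0,0,1],[0,0,0.002,0,0,1],[0,0,0.002,0,0,1],[0,0,0.002,0,0,1],[0,0,0.002,0,0,1]],
  ],
)

```text
clock: 31.95
eef_pos: [503.6, 46.1, 110.8]
tool_rot: [3.141, 0.0, -2.707]
force: [0.2, 1.0, -1.1]
width: 19.1
```

```bash
python3 -c "
from h import *
s=ctrl.read_state();print({k:np.round(s[k],3) for k in('clock','eef_pos','tool_rot','force','torque','width','qpos')})"
```

```text
{'clock': np.float64(31.95), 'eef_pos': array([503.599,  46.102, 110.754]), 'tool_rot': array([ 3.141,  0.   , -2.707]), 'force': array([ 0.219,  1.024, -1.123]), 'torque': array([ 0.235, -0.069,  0.045]), 'width': np.float64(19.129), 'qpos': array([-0.318,  0.625,  0.256,  2.032, -0.304,  0.521, -2.551])}
```

Call:
apply_moves(
  series=[
    [[0,0,0,0,0,0],[0,0,0,0,0,0],[0,0,0,0,0,0],[0,0,0,0,0,0],[0,0,0,0,0,0]],
  ],
  claw=1,
)

```text
clock: 32.58
eef_pos: [503.7, 45.2, 110.9]
tool_rot: [3.142, 0.0, -2.704]
force: [0.0, -0.6, 0.4]
width: 85.6
```

Call:
apply_moves(
  series=[
    [[0,0,-0.2,0,0,-1],[0,0,-0.2,0,0,-1],[0,0,-0.2,0,0,-1],[0,0,-0.2,0,0,-1],[0,0,-0.2,0,0,-1]],
  ],
)

```text
clock: 33.2
eef_pos: [503.6, 45.2, 161.2]
tool_rot: [-3.142, -0.0, -2.177]
force: [-0.1, 0.3, 0.1]
width: 85.3
```

Call:
apply_moves(
  series=[
    [[0,0,0,0,0,-1],[0,0,0,0,0,-1],[0,0,0,0,0,-1],[0,0,0,0,0,-1],[0,0,0,0,0,-1]],
  ],
  claw=-1,
)

```text
clock: 33.83
eef_pos: [503.6, 45.1, 160.8]
tool_rot: [3.142, -0.0, -1.654]
force: [-0.5, 0.2, 0.9]
width: -0.1
```

Call:
apply_moves(
  series=[
    [[0,0,0,0,0,-1],[0,0,0,0,0,-1],[0,0,0,0,0,-1],[0,0,0,0,0,-1],[0,0,0,0,0,-1]],
  ],
)

```text
clock: 34.45
eef_pos: [503.6, 45.1, 160.8]
tool_rot: [3.142, -0.0, -1.13]
force: [0.2, -0.3, -0.6]
width: -0.2
```

Call:
apply_moves(
  series=[
    [[0,0,0,0,0,-1],[0,0,0,0,0,-1],[0,0,0,0,0,-1],[0,0,0,0,0,-1],[0,0,0,0,0,-1]],
  ],
)

```text
clock: 35.08
eef_pos: [503.6, 45.1, 160.8]
tool_rot: [3.141, -0.0, -0.606]
force: [0.9, 0.8, -0.2]
width: 0.3
```

Call:
apply_moves(
  series=[
    [[0,0,0,0,0,-1],[0,0,0,0,0,-1],[0,0,0,0,0,-1],[0,0,0,0,0,-1],[0,0,0,0,0,-1]],
  ],
)

```text
clock: 35.7
eef_pos: [503.6, 45.0, 160.8]
tool_rot: [3.141, -0.0, -0.083]
force: [0.5, -0.4, -0.1]
width: 0.3
```

Call:
apply_moves(
  series=[
    [[0,0,0.06,0,0,-1],[0,0,0.06,0,0,-1],[0,0,0.06,0,0,-1],[0,0,0.03,0,0,-1],[0,0,0,0,0,-1]],
  ],
)

```text
clock: 36.33
eef_pos: [503.5, 44.9, 150.2]
tool_rot: [3.141, 0.0, 0.441]
force: [0.0, 0.3, 0.0]
width: 0.3
```

Call:
apply_moves(
  series=[
    [[0,0,0.04,0,0,0],[0,0,0.03,0,0,0],[0,0,0,0,0,0],[0,0,0,0,0,0],[0,0,0,0,0,0]],
  ],
)

```text
clock: 36.95
eef_pos: [503.7, 45.3, 146.9]
tool_rot: [3.141, -0.0, 0.437]
force: [0.2, -0.1, 0.5]
width: -0.1
```

Call:
apply_moves(
  series=[
    [[0,0,0.02,0,0,0],[0,0,0.02,0,0,0],[0,0,0,0,0,0],[0,0,0,0,0,0],[0,0,0,0,0,0]],
  ],
)

```text
clock: 37.58
eef_pos: [503.7, 45.3, 144.8]
tool_rot: [3.142, -0.0, 0.437]
force: [-0.0, 0.1, 0.5]
width: -0.1
```

Call:
apply_moves(
  series=[
    [[0,0,0.016,0,0,0],[0,0,0,0,0,0],[0,0,0,0,0,0],[0,0,0,0,0,0],[0,0,0,0,0,0]],
  ],
)

```text
clock: 38.2
eef_pos: [503.8, 45.3, 144.2]
tool_rot: [3.141, -0.0, 0.437]
force: [-1.2, -0.1, 5.1]
width: -0.0
```

```bash
python3 -c "
from h import *
s=ctrl.read_state();print({k:np.round(s[k],3) for k in('clock','eef_pos','force','torque')})"
```

```text
{'clock': np.float64(38.2), 'eef_pos': array([503.751,  45.274, 144.211]), 'force': array([-1.156, -0.09 ,  5.061]), 'torque': array([-0.051,  0.21 , -0.043])}
```

Call:
apply_moves(
  series=[
    [[0,0,-0.2,0,0,0],[0,0,-0.2,0,0,0],[0,0,0,0,0,0],[0,0,0,0,0,0],[0,0,0,0,0,0]],
  ],
)

```text
clock: 38.83
eef_pos: [503.4, 45.2, 163.8]
tool_rot: [-3.141, 0.0, 0.437]
force: [0.2, 0.4, 0.0]
width: -0.3
```

Call:
apply_moves(
  series=[
    [[0,0,0,0,0,0],[0,0,0,0,0,0],[0,0,0,0,0,0],[0,0,0,0,0,0],[0,0,0,0,0,0]],
  ],
  claw=1,
)

```text
clock: 39.45
eef_pos: [503.7, 45.3, 164.0]
tool_rot: [3.142, -0.0, 0.437]
force: [-0.1, -0.6, -0.5]
width: 85.6
```

Call:
apply_moves(
  series=[
    [[0,0,0.2,0,0,0],[0,0,0.2,0,0,0],[0,0,0.2,0,0,0],[0,0,0.2,0,0,0],[0,0,0.2,0,0,0]],
  ],
)

```text
clock: 40.08
eef_pos: [503.6, 45.3, 113.2]
tool_rot: [-3.141, 0.0, 0.438]
force: [-0.3, 0.0, 0.8]
width: 85.4
```

Call:
apply_moves(
  series=[
    [[0,0,0.04,0,0,0],[0,0,0,0,0,0],[0,0,0,0,0,0],[0,0,0,0,0,0],[0,0,0,0,0,0]],
  ],
  claw=-0.54,
)

```text
clock: 40.7
eef_pos: [504.1, 45.4, 112.3]
tool_rot: [3.141, -0.001, 0.437]
force: [0.2, -0.5, 1.7]
width: 19.8
```

Call:
apply_moves(
  series=[
    [[0,0,0,0,0,1],[0,0,0,0,0,1],[0,0,0,0,0,1],[0,0,0,0,0,1],[0,0,0,0,0,1]],
  ],
)

```text
clock: 41.32
eef_pos: [503.8, 45.3, 112.1]
tool_rot: [-3.141, -0.0, -0.09]
force: [0.2, 0.0, -0.9]
width: 19.6
```

Call:
apply_moves(
  series=[
    [[0,0,0,0,0,1],[0,0,0,0,0,1],[0,0,0,0,0,1],[0,0,0,0,0,1],[0,0,0,0,0,1]],
  ],
)

```text
clock: 41.95
eef_pos: [503.6, 45.4, 112.0]
tool_rot: [-3.142, 0.0, -0.613]
force: [0.5, 0.6, -0.6]
width: 19.7
```

Call:
apply_moves(
  series=[
    [[0,0,0,0,0,0],[0,0,0,0,0,0],[0,0,0,0,0,0],[0,0,0,0,0,0],[0,0,0,0,0,0]],
  ],
  claw=-1,
)

```text
clock: 42.58
eef_pos: [503.5, 45.4, 112.0]
tool_rot: [-3.142, 0.0, -0.61]
force: [-0.1, 1.2, -0.4]
width: 15.4
```

Run:
```python
from h import *
s=ctrl.read_state();print({k:np.round(s[k],3) for k in('clock','eef_pos','tool_rot','force','torque','width','qd')})
im=viewer.get_image("top"); cv2.imwrite("pics/top_end.png",cv2.resize(im,(768,576)))
for l in("tip_box_centre","tube_rack_centre","sharps_bin_centre"):
    print(l,[([round(d["location"][0]*512),round(d["location"][1]*384)],round(d["score"],2)) for d in viewer.find_in("top",l)][:2])
```

```text
{'clock': np.float64(42.575), 'eef_pos': array([503.531,  45.419, 111.998]), 'tool_rot': array([-3.142,  0.   , -0.61 ]), 'force': array([-0.065,  1.168, -0.375]), 'torque': array([0.177, 0.072, 0.028]), 'width': np.float64(15.437), 'qd': array([ 0.   , -0.   ,  0.001,  0.   ,  0.   , -0.001, -0.   ])}
tip_box_centre [([182, 154], 0.58)]
tube_rack_centre [([405, 156], 0.84)]
sharps_bin_centre [([283, 104], 0.73)]
```

View pics/top_end.png

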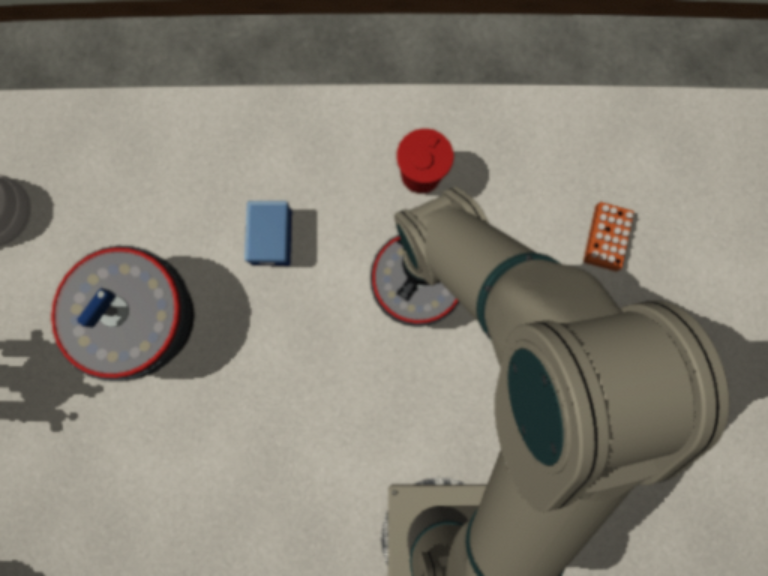

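The gripper holds the bar on the middle rotor. The tip box (182,154), rack (405,156) and bin (283,104) are all within about 3 px of where they started. I'm handing in.

```bash
python3 -c "
from cell import ctrl
print(ctrl.finish_job()); s=ctrl.read_state(); print(s['clock'],s['eef_pos'],s['force'],s['width'])"
```

```text
the job is handed in; nothing more can be done
None
the job is handed in; nothing more can be done
```

I handed the job in at 42.6 s with the knob pinched. By my estimate the screw is about one turn into the thread, but no verdict was given.

**What I did:** I chose the smallest of the three rotors, the middle one. I turned its knob about 130° backwards with the fingers loosely around the bar, then opened them so the screw could drop. I then turned it about 1.1 turns forwards, in three passes with regrips. Part of that only made up for having turned back past the drop point.

**Drop:** With the fingers shut, I touched the top of the bar at about 150.3 mm. It should have been near 154 mm at the start and higher if it had only climbed, so the thread had dropped in.

**Depth:** A second touch, before the last 68° or so, came at about 144.5 mm. That is about 5.8 mm further down; I had expected about 5.5 mm. My final estimate is about 12.8 mm sunk, with a likely range of 12.0 to 13.5 mm. I reckoned the last part from the turn angle and did not touch-check it.

**Grip:** The finger opening is 15.4 mm on the 16 mm bar, the wrist forces are about 1 N, and the arm is still. I did not measure the grip force itself; it is fixed at half the gripper's maximum.

**Bystanders:** In the last picture the tip box, rack and bin are within about 3 px of their first positions, which is the detector's own scatter. No contact force was seen on the way.

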